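# Dial open the combination lock of a luthier's inlay strongbox

### The job

Open the combination lock on the blue strongbox: turn the dial right (clockwise) to the red mark and pause there, then left to the blue mark and pause, then slowly right again until you feel the spring bolt drop into the dial and stop it, somewhere along the yellow arc. Stop turning as soon as it catches, never force the dial against the dropped bolt, then let go of the dial with the bolt drawn out of its keeper, leaving the glue bottle, screwdriver and amber jar where they are.

Things in the scene. Friction and masses are not known exactly. Their poses are not given: they have to be found in the camera images.
- dial (a joint): Dial angle in rad: 0 with its white pointer at mid scale (the strongbox's -x side), growing as it turns right (clockwise from above). Painted marks: red at +0.80, blue at -0.65, yellow arc from -0.30 to +0.50 (17 short bars), black ticks every 0.1. 0.13 rad either way will do at red and blue. End stops at -1.0 and +1.1. Friction about 0.1 N m; it stays where it is left.
- dial_grip (a point): On the dial's upright axis at mid height of its bar grip, 128 mm above the bench. Turns with the dial: x runs along the bar, white pointer at the -x end. The bar is a black block 46 mm long (x), 16 mm wide (y), 36 mm tall, its top 12 mm above this point, on a round skirt of 25 mm radius whose top is 24 mm below this point.
- dial_face (a point): Centre of the round white face, the top of the fixed lock case, 98 mm above the bench; case 104 mm across and 28 mm tall on the box top. Axes as the strongbox: the zero of the scale lies towards -x, red lies to the +y side of it, blue to the -y side.
- strongbox: Blue steel box, 220 x 260 x 70 mm, fixed to the bench; origin under its centre. The dial's axis stands 30 mm from the centre towards -x. Two hidden wheels in the lock case: going to red, then left to blue sets one of them (if blue is overshot, start again from red); the other turns with the dial and has the gate that the bolt drops into.
- bolt (a joint): Travel of the steel spring bolt in m: about 0 while locked (orange nose in the brass keeper on the box top, +x side of the dial case), 0.007 when dropped towards the dial, nose clear of the keeper. A 3.5 N spring drives it, no help needed. It drops as the dial, turning right from blue, comes to its gate: anywhere from dial angle -0.30 to +0.50, not known beforehand.
- bolt_tip (a point): The bolt's round inner end, 8 mm across, hidden in the lock case, 38 mm from the dial's axis (31 mm when dropped). Once dropped it holds the dial: about 0.05 rad of play either way, then a hard stop, where the moment needed to turn rises from 0.1 N m friction. It bears 25 N from the dial, about 0.8 N m on the dial; more is forcing it.
- glue: White glue bottle with red cap, 54 mm across, 150 mm tall, standing on the bench beside the box; leave it alone. Origin under its centre.
- driver: Screwdriver with red handle, 200 mm long, lying on the bench beside the box; leave it alone. Origin at mid length on its underside.
- inlay_jar: Amber jar, 60 mm across, 52 mm tall, standing on the bench beside the box; leave it alone. Origin under its centre.

How it is judged:
On the way, in this order (a step that is already met when the one before it is completed fails the run):
1. the dial turned right to the red mark and paused there (value of joint dial between 0.67 and 0.93 rad), for 0.2 s.
2. the dial turned left to the blue mark and paused there (value of joint dial between -0.78 and -0.52 rad), for 0.2 s.
3. the dial turned right until the bolt drops (value of joint bolt above 0.005 m), for 0.2 s.
At the end, for the whole second after the job is handed in: The bolt has dropped by more than 5 mm (clear of its keeper), holding the dial within the yellow arc (0.1 rad beyond its ends at most), and the dial has been let go (value of joint bolt above 0.005 m and value of joint dial between -0.4 and 0.6 rad); the robot touches nothing.
It fails at once if the dial is forced against the bolt (more than 25 N on the bolt's tip) (contact force between bolt and anything else above 25 N).
It fails at once if a bystander is moved by more than 20 mm (distance of any of glue, driver, inlay_jar from where it was at the start of the episode above 0.02 m).
It also fails if it takes over 64 s, if anything falls off the work surface, if the arm or the gripper's body presses on something with over 40 N, if the wrist force passes 120 N, or if a joint passes its speed limit or range.

### The arm

A 7-joint arm with a two-finger parallel gripper is mounted at the origin on the work surface. World frame = base frame: x ahead of the robot, y to its left, z up, the work surface at z = 0. Lengths are in m, angles in rad, forces in N, time in s.
With the tool pointing down it reaches from about 0.4 to 0.875 m from the base axis. Payload 19.3 kg.
Tool frame: the origin (TCP) lies where the fingers leave the gripper's body, on its centre line; the fingertips stand bot.tip_reach ahead of it and the grasp point (between the pads) lies 54 mm ahead of it (bot.tip_reach is the distance from the TCP to the fingertips, in m); z points along the fingers, y is the line along which they close (so a half turn about z gives the same grasp; the last joint's range is limited). The gripper opens to 85 mm and grips with 20 to 120 N. Pads are 22 mm wide; open, the fingers measure 114 mm over their backs; the gripper's body (76 mm by 85 mm) begins 54 mm behind the grasp point. The pads swing forward as they close: fully open they stand 13 mm farther back than shut.
Start: joints at [-1.354, 0.521, -0.036, 1.599, 0.021, 1.021, -0.113], TCP at [0.177, 0.599, 0.304] pointing down, gripper open.
Joint ranges: [-2.91, 2.91], [-0.3, 2.13], [-1.5, 1.42], [0.17, 2.43], [-1.26, 4.41], [0.16, 1.93], [-2.52, 2.52]. Speed limits (rad/s): [1.89, 1.89, 2.39, 2.39, 3.01, 3.01, 3.01].

### API

Orientations are given as [roll, pitch, yaw] about the fixed x, y, z axes, in that order (R = Rz(yaw) Ry(pitch) Rx(roll)).
In Python, from workcell import bot gives the robot as it stands. The module is installed in compiled form; this text tells all that it offers.
- The arm moves only by the shell command python3 -m jog 'ROWS' [FORCE]. ROWS is JSON, a list that holds one entry, the list of rows, each a list of 7 numbers: the shift along the tool's x, y, z in mm, then the turn, a rotation vector about the tool's x, y, z in rad, then the opening, from 0 (shut) to 1 (fully open). In form: [[[tx, ty, tz, wx, wy, wz, fingers], ...]]. A call has 1 to 5 rows; each row shifts and turns the commanded pose from where the row before left it, along the tool's axes as they then stand; what a row does not reach is not made up. A row lasts 1/10 s, in which the tool goes at most 50 mm and 8.59 degrees, less where a joint would pass 70% of its speed; a pose out of reach is approached as far as the arm can. A call is refused whole if a number of a shift passes 50 or a number of a turn 0.15, either way. A call with a gripper value outside its range is refused whole. The fingers move at their own pace and stop on an object; FORCE is the grip in N (left out, the last holds). Time passes only in rows, so rows that do not move let the fingers close. It gives the time, the measured TCP pose, the force, the opening and the grip force at its end, in the units of the state.
- bot.observe(): the state, without advancing time (a new reading comes with each control period).
- bot.grab_frame(name): name is "side" or "top"; returns a dict with "img" (384x512x3 uint8, red, green, blue), "intrinsics" (3x3 intrinsics, pixels), "R" (3x3) and "t" (3): a world point X has camera coordinates R X + t. Camera axes: x right, y down, z forward; pixel columns grow to the right and rows downward; lengths in m; the calibration is good to about 2 mm. A picture is of the moment at which its call begins. There is no depth.
- bot.job_done(): hands the job in; it is judged then, once.
Trained networks look in a picture, given as the dict that the camera call returned (one of the last four; its "shot" number tells which), for a name from the list of things; names that differ only in an ending like _2 or _b are one class to them, and where a whole thing is asked for, a point or a joint stands for the part that bears it (a point fixed in the world has none). Each returns a list of dicts, best first, with "conf" (0 to 1); they miss things now and then, are a little off and sometimes report something else, mostly with a low value. They report only what shows in the picture. A call takes as long as a camera call.
- bot.trace(query, picture): "region" (384x512 bool, what is visible of it).
- bot.spot_point(query, picture): "xyz" ([x, y, z] in m, in world coordinates, good to about 4 mm: a listed point, or the origin of a listed thing).
The state is a dict: "clock": time; "qpos": joint angles; "qd": joint speeds; "joint_efforts": joint torques, N m; "position": TCP position; "tool_rot": TCP orientation; "force": force on the tool from outside, world axes, zero at the start; "moment": the same for the moment, N m; "grip_width": finger opening in m; "finger_force": force on a finger pad.
Only numpy, scipy, OpenCV 4.12 (cv2) and the standard library are available. Lean on these libraries where they do the work, as an engineer would, in place of code of your own. Each camera call takes 0.05 s, during which the arm holds its last target. There are 200 camera calls.

## Working session

There is one attempt and no reset: what is moved stays moved. The work goes in short steps, Python scripts to look and compute and a shell command to move; the robot and the scene stay as the last step left them, time stands still between calls to the robot, and variables do not carry over. Pictures are saved under pics/ and viewed, at most 10 in all, crops included, and the job is handed in when it is done.

```bash
mkdir -p pics; python3 - <<'E'
from workcell import bot
import cv2,numpy as np
s=bot.observe();print({k:np.round(v,3).tolist() for k,v in s.items()},bot.tip_reach)
ims=[]
for n in("top","side"):
    p=bot.grab_frame(n);ims.append(p["img"])
    for q in("dial_grip","dial_face","strongbox","bolt_tip","glue","driver","inlay_jar"):
        r=bot.spot_point(q,p);print(n,q,[(np.round(a["xyz"],3).tolist(),round(a["conf"],2)) for a in r[:2]])
    print(n,np.round(p["intrinsics"],1).tolist(),np.round(p["R"],3).tolist(),np.round(p["t"],3).tolist())
    cv2.imwrite(f"pics/{n}0.png",cv2.resize(p["img"][...,::-1],(768,576)))
E
```

```text
{'clock': 0.0, 'qpos': [-1.354, 0.522, -0.036, 1.6, 0.021, 1.021, -0.113], 'qd': [-0.002, 0.001, 0.0, -0.001, -0.002, -0.002, 0.0], 'joint_efforts': [-0.001, -92.71, 1.98, -36.993, 0.018, 0.008, 0.0], 'position': [0.177, 0.599, 0.303], 'tool_rot': [-3.14, 0.0, 2.855], 'force': [-0.55, 0.09, 0.157], 'moment': [-0.014, 0.027, 0.018], 'finger_force': 0.0, 'grip_width': 0.086} 0.0726
top dial_grip [([0.546, 0.029, 0.132], 0.77)]
top dial_face [([0.548, 0.025, 0.1], 0.62)]
top strongbox [([0.523, 0.042, 0.0], 0.6)]
top bolt_tip [([0.518, 0.043, 0.083], 0.38), ([0.562, 0.254, -0.002], 0.18)]
top glue []
top driver []
top inlay_jar [([0.703, 0.201, 0.001], 0.96), ([0.566, 0.252, -0.001], 0.69)]
top [[428.6, 0.0, 260.6], [0.0, 428.6, 194.6], [0.0, 0.0, 1.0]] [[0.027, -1.0, 0.016], [-0.993, -0.028, -0.117], [0.118, -0.013, -0.993]] [0.022, 0.585, 1.104]
side dial_grip [([0.553, 0.027, 0.129], 0.78)]
side dial_face [([0.546, 0.03, 0.097], 0.76)]
side strongbox [([0.522, 0.038, 0.001], 0.8), ([0.468, -0.175, -0.002], 0.31)]
side bolt_tip [([0.514, 0.043, 0.088], 0.38)]
side glue [([0.468, -0.172, -0.002], 0.83)]
side driver [([0.568, 0.253, -0.0], 0.79)]
side inlay_jar [([0.699, 0.199, -0.002], 0.63)]
side [[446.9, 0.0, 260.4], [0.0, 446.9, 183.6], [0.0, 0.0, 1.0]] [[0.708, -0.706, 0.019], [-0.471, -0.492, -0.732], [0.527, 0.509, -0.681]] [-0.361, 0.361, 0.755]
```

View pics/top0.png

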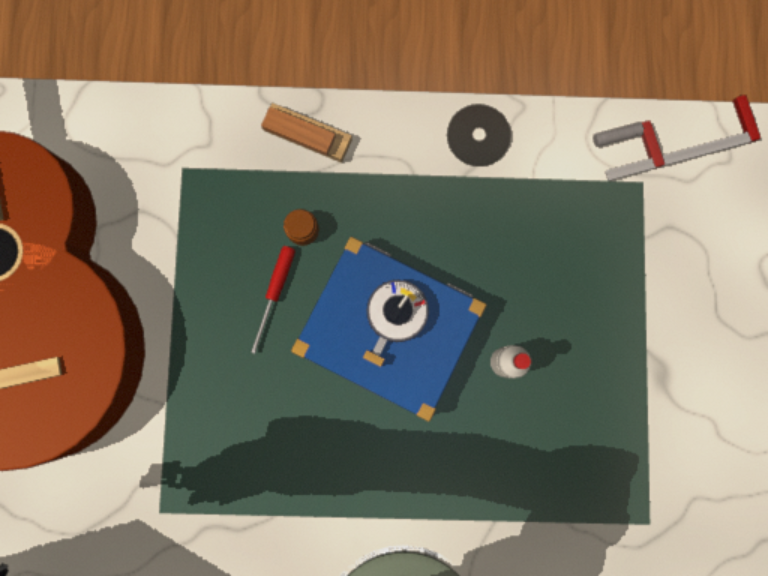

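View pics/side0.png

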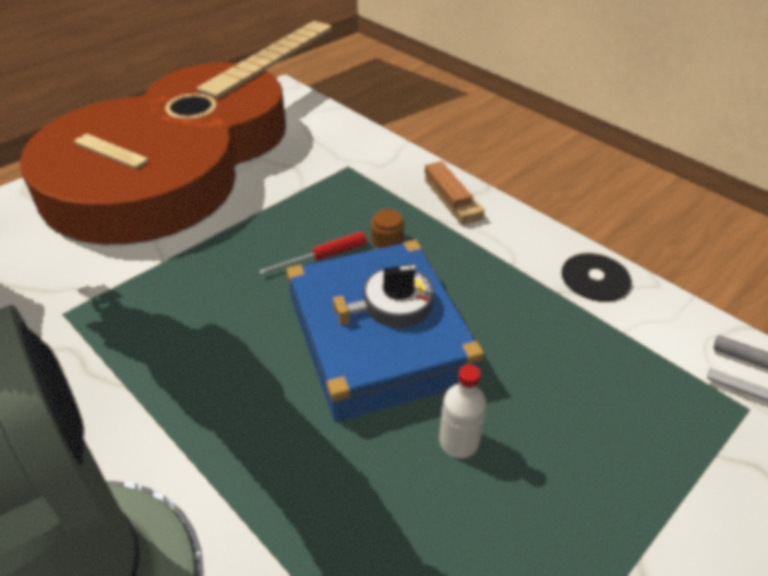

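The top view shows the box rotated, with the dial at about (398,310) and the brass keeper at (374,358). The scale sits on the up-right side of the dial. The glue bottle is at (512,362), the jar at (300,226) and the screwdriver at (275,295). Next I'll get the box yaw and the dial angle.

```bash
cat > h.py <<'E'
from workcell import bot
import cv2,numpy as np
def plane(p,uv,z):
    K,R,t=map(np.array,(p["intrinsics"],p["R"],p["t"]));c=-R.T@t
    d=R.T@np.linalg.solve(K,[uv[0],uv[1],1]);return c+d*(z-c[2])/d[2]
def proj(p,X):
    x=np.array(p["R"])@X+np.array(p["t"]);x=np.array(p["intrinsics"])@x;return x[:2]/x[2]
E
python3 - <<'E'
from h import *
p=bot.grab_frame("top");im=p["img"].astype(int)
r=bot.trace("strongbox",p)[0];m=r["region"]
blue=((im[...,2]>im[...,0]+50)&m).astype(np.uint8)
print(r["conf"],m.sum())
# outline of the top from picture corners (brass caps outer)
for u,v in[(345,239),(487,302),(434,419),(291,352)]:
    print(np.round(plane(p,(u/1.5,v/1.5),.07),4))
q=bot.trace("dial_face",p)
print([(a["conf"],a["region"].sum(),a["region"].nonzero()[1].mean(),a["region"].nonzero()[0].mean()) for a in q])
# white case centre by fit
w=((im.min(2)>140)).astype(np.uint8);w[:, :225]=0;w[:,305:]=0;w[:170]=0;w[245:]=0
c=max(cv2.findContours(w,0,1)[0],key=cv2.contourArea);e=cv2.fitEllipse(cv2.convexHull(c));print(e,plane(p,e[0],.098))
cv2.imwrite("pics/top1.png",cv2.resize(p["img"][155:270,190:330,::-1],(728,598),interpolation=cv2.INTER_CUBIC))
E
```

```text
0.66 8816
[0.6701 0.1204 0.07  ]
[ 0.5676 -0.1267  0.07  ]
[ 0.3678 -0.0395  0.07  ]
[0.4731 0.2047 0.07  ]
[(0.83, np.int64(8906), np.float64(259.3722209746239), np.float64(218.22176061082416))]
((264.58966064453125, 206.70101928710938), (37.30083084106445, 37.777610778808594), 127.93873596191406) [0.54684381 0.0281331  0.098     ]
```

View pics/top1.png

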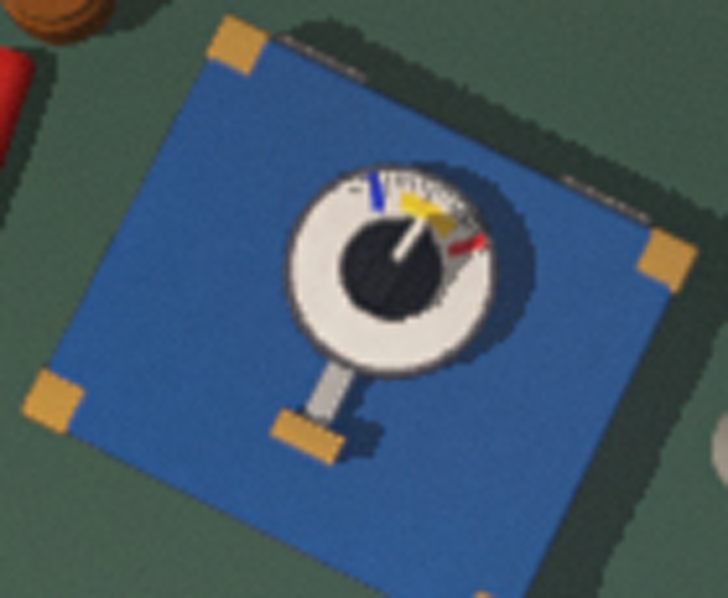

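The crop agrees with my calculation: box yaw is about 157°, the dial axis is at about (0.547, 0.028), and the pointer is near zero. Now I'll move above the dial.

```bash
R='';
python3 -m jog '[[[-26,-22,0,0,0,0,1],[-26,-22,0,0,0,0,1],[-26,-22,0,0,0,0,1],[-26,-22,0,0,0,0,1],[-26,-22,0,0,0,0,1]]]' 40
python3 -m jog '[[[-26,-22,0,0,0,0,1],[-26,-22,0,0,0,0,1],[-26,-22,0,0,0,0,1],[-26,-22,0,0,0,0,1],[-26,-22,0,0,0,0,1]]]'
python3 -m jog '[[[-26,-22,0,0,0,0,1],[-26,-22,0,0,0,0,1],[-26,-22,0,0,0,0,1],[-26,-22,0,0,0,0,1],[-26,-22,0,0,0,0,1]]]'
python3 -m jog '[[[-26,-22,0,0,0,0,1],[-26,-22,0,0,0,0,1],[-26,-22,0,0,0,0,1],[-22,-22,0,0,0,0,1],[0,0,0,0,0,0.1,1]]]'
python3 -c "
from h import *
s=bot.observe();print(s['qpos'].round(2) if hasattr(s['qpos'],'round') else s['qpos'])"
```

```text
clock: 1.45
position: [0.271, 0.456, 0.304]
tool_rot: [3.141, 0.0, 2.855]
force: [0.8, 0.6, 0.3]
grip_width: 0.0859
finger_force: 0.0
clock: 1.95
position: [0.3646, 0.3137, 0.3041]
tool_rot: [3.141, 0.0, 2.855]
force: [0.7, 0.8, 0.5]
grip_width: 0.0855
finger_force: 0.0
clock: 2.45
position: [0.4582, 0.1714, 0.3041]
tool_rot: [3.141, 0.0, 2.855]
force: [0.2, 1.2, 0.5]
grip_width: 0.0856
finger_force: 0.0
clock: 2.95
position: [0.5299, 0.0558, 0.304]
tool_rot: [-3.141, 0.001, 2.75]
force: [0.2, 0.8, -0.5]
grip_width: 0.0859
finger_force: 0.0
[-0.36  0.38  0.19  1.85 -0.09  0.92  1.05]
```

```bash
cd .;
python3 -m jog '[[[-26,-19,0,0,0,0.01,1],[0,0,20,0,0,0,1],[0,0,20,0,0,0,1],[0,0,0,0,0,0,1],[0,0,0,0,0,0,1]]]'
python3 - <<'E'
from h import *
p=bot.grab_frame("side")
for q in("dial_grip","dial_face"): print([(np.round(a["xyz"],4),a["conf"]) for a in bot.spot_point(q,p)[:1]])
cv2.imwrite("pics/s1.png",cv2.resize(p["img"][120:250,180:350,::-1],(780,596),interpolation=cv2.INTER_CUBIC))
E
```

```text
clock: 3.45
position: [0.5455, 0.0325, 0.2643]
tool_rot: [-3.141, -0.0, 2.745]
force: [-0.1, -0.4, 0.3]
grip_width: 0.0851
finger_force: 0.0
[(array([0.5508, 0.0289, 0.1327]), 0.85)]
[(array([0.5489, 0.0313, 0.0985]), 0.93)]
```

View pics/s1.png

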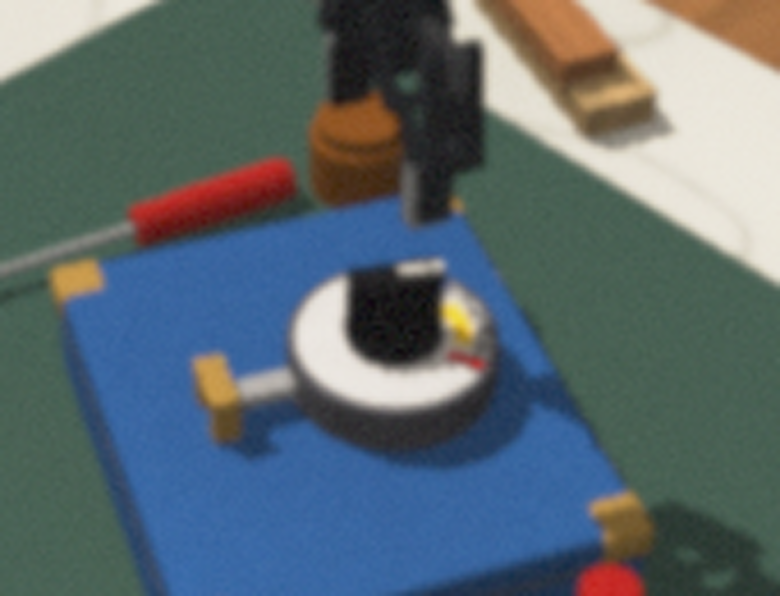

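The side view shows the open fingers above the bar, with the pointer bar at about (400,310) running roughly along the zero direction and nothing in the way. I'll correct the position, go down and close with a gentle grip.

```bash
cd .;
python3 -m jog '[[[-4,-3,15,0,0,0,1],[0,0,20,0,0,0,1],[0,0,20,0,0,0,1],[0,0,15,0,0,0,1],[0,0,10,0,0,0,1]]]'
python3 -m jog '[[[0,0,0,0,0,0,1],[0,0,0,0,0,0,0.35],[0,0,0,0,0,0,0.2],[0,0,0,0,0,0,0.1],[0,0,0,0,0,0,0]]]' 20
python3 -m jog '[[[0,0,0,0,0,0,0],[0,0,0,0,0,0,0],[0,0,0,0,0,0,0],[0,0,0,0,0,0,0],[0,0,0,0,0,0,0]]]' 20
python3 -c "
from h import *
s=bot.observe();print(np.round(s['force'],2),np.round(s['moment'],3),s['qpos'])"
```

```text
clock: 4.1
position: [0.548, 0.0283, 0.1836]
tool_rot: [3.142, 0.0, 2.745]
force: [-1.0, 1.0, 0.5]
grip_width: 0.0855
finger_force: 0.0
clock: 4.6
position: [0.5481, 0.0282, 0.1843]
tool_rot: [3.141, 0.001, 2.745]
force: [0.4, 0.8, 0.2]
grip_width: 0.0281
finger_force: 0.0
clock: 5.1
position: [0.548, 0.0262, 0.1843]
tool_rot: [-3.14, 0.001, 2.743]
force: [-2.4, -12.4, 7.1]
grip_width: 0.0155
finger_force: 20.9
[ -2.37 -12.42   7.08] [-2.489  0.556  0.118] [-0.27271218  0.57101739  0.16005081  1.91062658 -0.1357588   0.67045166
  1.14122417]
```

```bash
cd .;
python3 -m jog '[[[0,-1,0,0,0,0,0],[0,-1,0,0,0,0,0],[0,0,0,0,0,0,0],[0,0,0,0,0,0,0]]]' 30
cat > st.py <<'E'
from h import *
f=[];m=[]
s=bot.observe()
print(np.round(s['force'],2),np.round(s['moment'],3),"dial~",round(2.74-(s['tool_rot'][2]%(2*np.pi)),3),"j7",round(s['qpos'][6],3), np.round(s['position'],4))
E
python3 st.py
```

```text
clock: 5.5
position: [0.5478, 0.0259, 0.1844]
tool_rot: [3.141, 0.001, 2.744]
force: [3.4, -4.7, 6.2]
grip_width: 0.0149
finger_force: 31.7
[ 3.41 -4.74  6.24] [-1.037 -0.538  0.021] dial~ -0.004 j7 1.144 [0.5478 0.0259 0.1844]
```

```bash
cd .;
python3 -m jog '[[[0,-0.5,0,0,0,0.05,0],[0,0,0,0,0,0.05,0],[0,0,0,0,0,0.05,0],[0,0,0,0,0,0.05,0],[0,0,0,0,0,0.05,0]]]'; python3 st.py
python3 -m jog '[[[0,0,0,0,0,0.05,0],[0,0,0,0,0,0.05,0],[0,0,0,0,0,0.05,0],[0,0,0,0,0,0,0],[0,0,0,0,0,0,0]]]'; python3 st.py
```

```text
clock: 6.0
position: [0.5476, 0.0257, 0.1844]
tool_rot: [3.141, 0.001, 2.493]
force: [3.4, -4.1, 5.9]
grip_width: 0.0156
finger_force: 31.5
[ 3.42 -4.08  5.91] [-0.768 -0.589  0.056] dial~ 0.247 j7 0.95 [0.5476 0.0257 0.1844]
clock: 6.5
position: [0.5476, 0.0257, 0.1844]
tool_rot: [3.141, 0.001, 2.344]
force: [2.8, -4.0, 7.0]
grip_width: 0.0156
finger_force: 31.8
[ 2.79 -4.    6.96] [-0.76  -0.58  -0.054] dial~ 0.396 j7 0.836 [0.5476 0.0257 0.1844]
```

```bash
cd .;
python3 -m jog '[[[0,0,0,0,0,0.05,0],[0,0,0,0,0,0.05,0],[0,0,0,0,0,0.05,0],[0,0,0,0,0,0.05,0],[0,0,0,0,0,0.05,0]]]'
python3 -m jog '[[[0,0,0,0,0,0.05,0],[0,0,0,0,0,0.05,0],[0,0,0,0,0,0.05,0],[0,0,0,0,0,0,0],[0,0,0,0,0,0,0]]]'; python3 st.py
python3 - <<'E'
from h import *
a=bot.grab_frame("top");b=bot.grab_frame("side")
cv2.imwrite("pics/r.png",np.hstack([cv2.resize(x,(400,400),interpolation=cv2.INTER_CUBIC) for x in(a["img"][165:245,225:305,::-1],b["img"][150:230,220:300,::-1])]))
E
```

```text
clock: 7.0
position: [0.5475, 0.0256, 0.1843]
tool_rot: [3.141, 0.001, 2.093]
force: [2.3, -4.5, 7.5]
grip_width: 0.0154
finger_force: 31.7
clock: 7.5
position: [0.5475, 0.0256, 0.1843]
tool_rot: [3.141, 0.001, 1.944]
force: [1.6, -4.8, 7.8]
grip_width: 0.0155
finger_force: 32.0
[ 1.63 -4.76  7.84] [-0.892 -0.256 -0.077] dial~ 0.796 j7 0.53 [0.5475 0.0256 0.1843]
```

View pics/r.png

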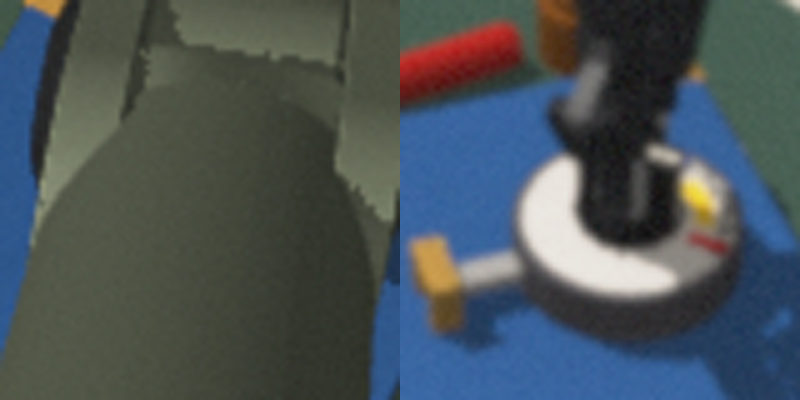

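The left half (top camera) is blocked by the arm. In the right half, the white pointer end shows at about (665,156). I'll compare that with where each dial angle would project.

```bash
python3 - <<'E'
from h import *
b=bot.grab_frame("side")
for th in(0,.4,.8):
  a=2.74+np.pi-th
  print(th,[np.round((proj(b,np.array([.5475+r*np.cos(a),.0256+r*np.sin(a),.141]))-[220,150])*5+[400,0]).tolist() for r in(0,.012,.023,.028)])
for th in(-.65,.8): 
  a=2.74+np.pi-th; print(th,np.round((proj(b,np.array([.5475+.042*np.cos(a),.0256+.042*np.sin(a),.098]))-[220,150])*5+[400,0]))
E
```

```text
0 [[628.0, 139.0], [654.0, 132.0], [677.0, 126.0], [688.0, 124.0]]
0.4 [[628.0, 139.0], [656.0, 140.0], [682.0, 140.0], [693.0, 141.0]]
0.8 [[628.0, 139.0], [654.0, 147.0], [678.0, 154.0], [688.0, 158.0]]
-0.65 [672. 156.]
0.8 [713. 239.]
```

The pointer's slant and end match 0.8, and the red mark lands where predicted, so the dial is on red. It has paused there for more than 0.2 s. Now left to blue.

```bash
cd .;
python3 -m jog '[[[0,0,0,0,0,-0.06,0],[0,0,0,0,0,-0.06,0],[0,0,0,0,0,-0.06,0],[0,0,0,0,0,-0.06,0],[0,0,0,0,0,-0.06,0]]]'
python3 -m jog '[[[0,0,0,0,0,-0.06,0],[0,0,0,0,0,-0.06,0],[0,0,0,0,0,-0.06,0],[0,0,0,0,0,-0.06,0],[0,0,0,0,0,-0.06,0]]]'; python3 st.py
python3 -m jog '[[[0,0,0,0,0,-0.06,0],[0,0,0,0,0,-0.06,0],[0,0,0,0,0,-0.06,0],[0,0,0,0,0,-0.06,0],[0,0,0,0,0,-0.06,0]]]'
python3 -m jog '[[[0,0,0,0,0,-0.06,0],[0,0,0,0,0,-0.06,0],[0,0,0,0,0,-0.06,0],[0,0,0,0,0,-0.06,0],[0,0,0,0,0,-0.06,0]]]'; python3 st.py
python3 -m jog '[[[0,0,0,0,0,-0.06,0],[0,0,0,0,0,-0.06,0],[0,0,0,0,0,-0.06,0],[0,0,0,0,0,-0.06,0],[0,0,0,0,0,-0.01,0]]]'
python3 -m jog '[[[0,0,0,0,0,0,0],[0,0,0,0,0,0,0],[0,0,0,0,0,0,0],[0,0,0,0,0,0,0]]]'; python3 st.py
python3 - <<'E'
from h import *
b=bot.grab_frame("side")
cv2.imwrite("pics/b.png",cv2.resize(b["img"][150:230,220:300,::-1],(500,500),interpolation=cv2.INTER_CUBIC))
a=2.74+np.pi+.65
print([np.round((proj(b,np.array([.5475+r*np.cos(a),.0256+r*np.sin(a),.141]))-[220,150])*6.25).tolist() for r in(0,.012,.023,.028)])
E
```

```text
clock: 8.15
position: [0.5476, 0.0256, 0.1844]
tool_rot: [3.14, 0.001, 2.247]
force: [2.8, -4.1, 5.3]
grip_width: 0.0157
finger_force: 31.8
clock: 8.65
position: [0.5477, 0.0257, 0.1844]
tool_rot: [3.141, 0.001, 2.547]
force: [4.4, -3.4, 5.7]
grip_width: 0.0155
finger_force: 31.7
[ 4.45 -3.43  5.65] [-0.655 -0.64  -0.051] dial~ 0.193 j7 0.992 [0.5477 0.0257 0.1844]
clock: 9.15
position: [0.5477, 0.0259, 0.1844]
tool_rot: [3.141, 0.002, 2.847]
force: [4.2, -1.7, 5.3]
grip_width: 0.0161
finger_force: 31.6
clock: 9.65
position: [0.5478, 0.026, 0.1844]
tool_rot: [3.141, 0.002, -3.136]
force: [5.1, -1.2, 4.4]
grip_width: 0.0153
finger_force: 31.7
[ 5.12 -1.25  4.4 ] [-0.339 -0.73  -0.199] dial~ -0.407 j7 1.458 [0.5478 0.026  0.1844]
clock: 10.15
position: [0.5477, 0.0261, 0.1843]
tool_rot: [3.142, 0.002, -2.887]
force: [4.8, 0.2, 6.2]
grip_width: 0.0156
finger_force: 31.7
clock: 10.55
position: [0.5477, 0.0261, 0.1844]
tool_rot: [-3.141, 0.002, -2.89]
force: [4.1, -1.1, 6.6]
grip_width: 0.0155
finger_force: 31.7
[ 4.11 -1.08  6.62] [-0.194 -0.933  0.035] dial~ -0.653 j7 1.651 [0.5477 0.0261 0.1844]
[[285.0, 174.0], [303.0, 154.0], [318.0, 136.0], [325.0, 128.0]]
```

View pics/b.png

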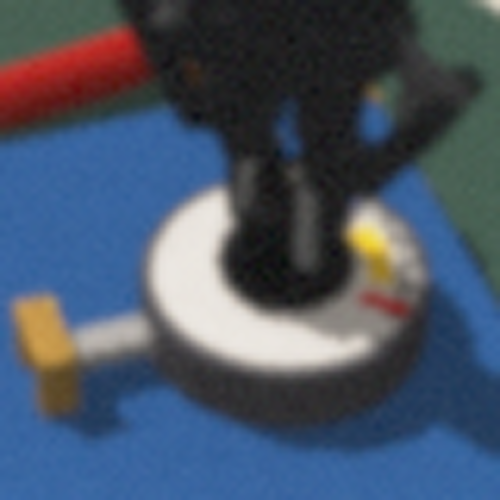

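The dial is at -0.653 with no slip, and the bolt is still locked (grey strip at about (110,340), nose in the keeper). I'll lower the grip to 20 N so the pads limit the torque. I'll run right to -0.37, then creep, checking the bolt in the picture and the moment every 0.04 rad.

```bash
cd .;
cat > ck.py <<'E'
from h import *
import sys,os
c=lambda:bot.grab_frame("side")["img"][196:214,222:246].astype(float)
im=(c()+c())/2;s=bot.observe();th=2.74-(s['tool_rot'][2]%(2*np.pi))
if not os.path.exists("base.npy"):np.save("base.npy",im)
d=np.abs(cv2.GaussianBlur(im-np.load("base.npy"),(3,3),0)).max()
print("th %.3f mz %.3f diff %.1f"%(th,s['moment'][2],d))
sys.exit(int(d>35 or abs(s['moment'][2])>.28))
E
python3 -m jog '[[[0,0,0,0,0,0.04,0],[0,0,0,0,0,0.04,0],[0,0,0,0,0,0.04,0],[0,0,0,0,0,0.04,0],[0,0,0,0,0,0.04,0]]]' 20
python3 -m jog '[[[0,0,0,0,0,0.04,0],[0,0,0,0,0,0.04,0],[0,0,0,0,0,0,0]]]' 20
python3 ck.py && python3 -m jog '[[[0,0,0,0,0,0.01,0],[0,0,0,0,0,0.01,0],[0,0,0,0,0,0.01,0],[0,0,0,0,0,0.01,0],[0,0,0,0,0,0,0]]]' | grep fing &&
python3 ck.py && python3 -m jog '[[[0,0,0,0,0,0.01,0],[0,0,0,0,0,0.01,0],[0,0,0,0,0,0.01,0],[0,0,0,0,0,0.01,0],[0,0,0,0,0,0,0]]]' | grep fing && python3 ck.py
```

```text
clock: 11.1
position: [0.5477, 0.026, 0.1844]
tool_rot: [3.142, 0.002, -3.091]
force: [5.3, -2.3, 5.5]
grip_width: 0.0153
finger_force: 31.6
clock: 11.4
position: [0.5477, 0.026, 0.1844]
tool_rot: [3.141, 0.002, 3.112]
force: [5.2, -2.2, 5.9]
grip_width: 0.0155
finger_force: 31.7
th -0.373 mz -0.157 diff 0.0
finger_force: 31.7
th -0.333 mz 0.070 diff 2.8
finger_force: 31.7
th -0.293 mz 0.069 diff 2.7
```

```bash
sed -i 's/d>35/d>15/' ck.py
python3 -m jog '[[[0,0,0,0,0,0.01,0],[0,0,0,0,0,0.01,0],[0,0,0,0,0,0.01,0],[0,0,0,0,0,0.01,0],[0,0,0,0,0,0,0]]]' | grep fing && python3 ck.py &&
python3 -m jog '[[[0,0,0,0,0,0.01,0],[0,0,0,0,0,0.01,0],[0,0,0,0,0,0.01,0],[0,0,0,0,0,0.01,0],[0,0,0,0,0,0,0]]]' | grep fing && python3 ck.py &&
python3 -m jog '[[[0,0,0,0,0,0.01,0],[0,0,0,0,0,0.01,0],[0,0,0,0,0,0.01,0],[0,0,0,0,0,0.01,0],[0,0,0,0,0,0,0]]]' | grep fing && python3 ck.py &&
python3 -m jog '[[[0,0,0,0,0,0.01,0],[0,0,0,0,0,0.01,0],[0,0,0,0,0,0.01,0],[0,0,0,0,0,0.01,0],[0,0,0,0,0,0,0]]]' | grep fing && python3 ck.py &&
python3 -m jog '[[[0,0,0,0,0,0.01,0],[0,0,0,0,0,0.01,0],[0,0,0,0,0,0.01,0],[0,0,0,0,0,0.01,0],[0,0,0,0,0,0,0]]]' | grep fing && python3 ck.py &&
python3 -m jog '[[[0,0,0,0,0,0.01,0],[0,0,0,0,0,0.01,0],[0,0,0,0,0,0.01,0],[0,0,0,0,0,0.01,0],[0,0,0,0,0,0,0]]]' | grep fing && python3 ck.py &&
python3 -m jog '[[[0,0,0,0,0,0.01,0],[0,0,0,0,0,0.01,0],[0,0,0,0,0,0.01,0],[0,0,0,0,0,0.01,0],[0,0,0,0,0,0,0]]]' | grep fing && python3 ck.py
```

```text
finger_force: 31.7
th -0.253 mz 0.049 diff 2.3
finger_force: 31.7
th -0.213 mz 0.079 diff 2.3
finger_force: 31.7
th -0.173 mz -0.055 diff 3.0
finger_force: 31.7
th -0.133 mz -0.020 diff 2.4
finger_force: 31.7
th -0.093 mz 0.059 diff 2.9
finger_force: 31.7
th -0.053 mz 0.091 diff 2.5
finger_force: 31.7
th -0.013 mz 0.040 diff 2.9
```

```bash
cd .;
python3 -m jog '[[[0,0,0,0,0,0.01,0],[0,0,0,0,0,0.01,0],[0,0,0,0,0,0.01,0],[0,0,0,0,0,0.01,0],[0,0,0,0,0,0,0]]]' | grep fing && python3 ck.py &&
python3 -m jog '[[[0,0,0,0,0,0.01,0],[0,0,0,0,0,0.01,0],[0,0,0,0,0,0.01,0],[0,0,0,0,0,0.01,0],[0,0,0,0,0,0,0]]]' | grep fing && python3 ck.py &&
python3 -m jog '[[[0,0,0,0,0,0.01,0],[0,0,0,0,0,0.01,0],[0,0,0,0,0,0.01,0],[0,0,0,0,0,0.01,0],[0,0,0,0,0,0,0]]]' | grep fing && python3 ck.py &&
python3 -m jog '[[[0,0,0,0,0,0.01,0],[0,0,0,0,0,0.01,0],[0,0,0,0,0,0.01,0],[0,0,0,0,0,0.01,0],[0,0,0,0,0,0,0]]]' | grep fing && python3 ck.py &&
python3 -m jog '[[[0,0,0,0,0,0.01,0],[0,0,0,0,0,0.01,0],[0,0,0,0,0,0.01,0],[0,0,0,0,0,0.01,0],[0,0,0,0,0,0,0]]]' | grep fing && python3 ck.py &&
python3 -m jog '[[[0,0,0,0,0,0.01,0],[0,0,0,0,0,0.01,0],[0,0,0,0,0,0.01,0],[0,0,0,0,0,0.01,0],[0,0,0,0,0,0,0]]]' | grep fing && python3 ck.py &&
python3 -m jog '[[[0,0,0,0,0,0.01,0],[0,0,0,0,0,0.01,0],[0,0,0,0,0,0.01,0],[0,0,0,0,0,0.01,0],[0,0,0,0,0,0,0]]]' | grep fing && python3 ck.py
```

```text
finger_force: 31.7
th 0.027 mz 0.015 diff 2.6
finger_force: 31.7
th 0.067 mz 0.032 diff 2.4
finger_force: 31.7
th 0.107 mz 0.012 diff 2.3
finger_force: 31.8
th 0.147 mz -0.009 diff 2.7
finger_force: 31.8
th 0.187 mz -0.084 diff 2.4
finger_force: 31.8
th 0.227 mz -0.090 diff 35.4
```

The check stopped at 0.227: the picture changed at the bolt and the moment is still low. I'll look before letting go.

```bash
python3 - <<'E'
from h import *
b=bot.grab_frame("side");s=bot.observe();print(s['clock'],s['moment'])
cv2.imwrite("pics/d.png",cv2.resize(b["img"][150:230,220:300,::-1],(500,500),interpolation=cv2.INTER_CUBIC))
E
```

```text
20.55 [-0.55332037 -0.78316674 -0.17354854]
```

View pics/d.png

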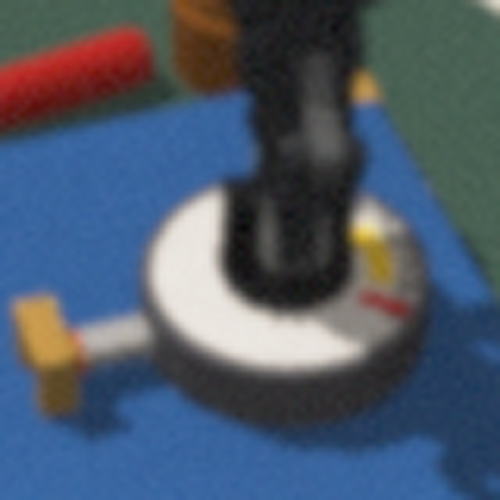

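The orange nose now shows just inside the keeper at about (82,345). I'll hold still for a moment to see whether it has dropped all the way.

```bash
cd .;
python3 -m jog '[[[0,0,0,0,0,0,0],[0,0,0,0,0,0,0],[0,0,0,0,0,0,0]]]' | grep fing; python3 ck.py
python3 - <<'E'
from h import *
b=bot.grab_frame("side");im=b["img"][196:214,222:246].astype(float)
e=cv2.GaussianBlur(im-np.load("base.npy"),(3,3),0)
d=np.abs(e).max(2);print(d.round().astype(int)[4:14])
# bolt axis projected every mm of radius along +x (yaw 2.74), bolt height ~ .085
for r in(38,52,60,66,70,75,80): print(r,np.round(proj(b,np.array([.5475+r/1e3*np.cos(2.74),.0258+r/1e3*np.sin(2.74),.086]))-[222,196],1))
E
```

```text
finger_force: 31.9
th 0.227 mz -0.119 diff 36.1
[[ 1  1  2  1  1  1  2  1  1  2  2  1  1  1  1  1  1  1  1  1  1  1  1  1]
 [ 0  1  2  1  1  1  1  2  4  7  6  3  2  1  1  2  2  2  1  1  1  2  1  0]
 [ 1  1  0  1  1  1  1  2 11 17 14  6  2  1  1  1  1  1  1  1  0  1  1  0]
 [ 1  1  1  0  1  1  1  4 16 28 26 13  3  1  1  1  1  1  1  1  1  1  0  1]
 [ 0  0  0  0  0  1  1  4 17 33 34 20  7  2  1  1  1  1  1  1  1  0  1  1]
 [ 1  0  0  0  1  0  1  3 12 29 36 26 11  3  1  0  1  1  1  1  1  0  0  0]
 [ 1  1  1  1  1  0  1  1  7 21 32 27 13  4  1  2  1  0  0  1  1  0  1  2]
 [ 1  0  1  1  1  1  1  0  4 15 25 24 13  4  2  2  2  1  2  2  2  1  2  2]
 [ 1  1  1  1  1  2  1  1  3 10 17 17 10  3  2  2  2  3  3  2  2  2  2  2]
 [ 2  1  1  0  1  2  1  0  2  6 10 13  9  3  1  1  2  2  1  1  1  2  1  1]]
38 [27.   4.3]
52 [21.   5.9]
60 [17.6  6.8]
66 [15.   7.5]
70 [13.3  8. ]
75 [11.1  8.5]
80 [9.  9.1]
```

The change is only about 2 to 3 px wide, so the drop could be partial. The moment is low, so I'll take one tiny 0.01 rad step and watch both signals.

```bash
cd .;
python3 -m jog '[[[0,0,0,0,0,0.01,0],[0,0,0,0,0,0,0]]]' | grep fing; python3 ck.py
python3 - <<'E'
from h import *
c=lambda:bot.grab_frame("side")["img"][196:214,222:246].astype(float)
im=(c()+c())/2
e=im-np.load("base.npy");i=slice(5,13)
print(e[i,6:15].mean(0).round(1).tolist());print(np.load("base.npy")[i,6:15].mean(0).round().tolist())
print([bot.observe()['moment'][2]])
E
```

```text
finger_force: 31.8
th 0.237 mz -0.030 diff 35.2
[[0.3, 0.4, 0.2], [1.1, -0.1, -1.2], [2.6, -2.2, -7.2], [9.9, -9.8, -22.0], [14.7, -14.2, -27.4], [10.2, -11.0, -17.7], [3.2, -4.0, -6.1], [0.3, -0.2, -0.6], [-0.4, -0.9, -0.1]]
[[188.0, 146.0, 76.0], [179.0, 141.0, 80.0], [160.0, 131.0, 92.0], [138.0, 125.0, 108.0], [132.0, 129.0, 129.0], [137.0, 139.0, 144.0], [141.0, 142.0, 148.0], [141.0, 141.0, 146.0], [142.0, 143.0, 147.0]]
[np.float64(-0.05828994717220551)]
```

The bolt didn't move with the dial and the moment stayed low, so it is seated and the dial is within its play. I'll let go and back straight up.

```bash
cd .;
python3 -m jog '[[[0,0,0,0,0,0,0.3],[0,0,0,0,0,0,0.6],[0,0,0,0,0,0,0.8],[0,0,0,0,0,0,0.8],[0,0,0,0,0,0,0.8]]]'; python3 ck.py
python3 -m jog '[[[0,0,-10,0,0,0,0.8],[0,0,-25,0,0,0,0.8],[0,0,-30,0,0,0,0.8],[0,0,-30,0,0,0,0.8],[0,0,-30,0,0,0,0.8]]]'
python3 -m jog '[[[0,0,-30,0,0,0,0.8],[0,0,0,0,0,0,0.8],[0,0,0,0,0,0,0.8]]]'; python3 ck.py
python3 - <<'E'
from h import *
b=bot.grab_frame("side")
cv2.imwrite("pics/e.png",cv2.resize(b["img"][150:230,220:300,::-1],(560,560),interpolation=cv2.INTER_CUBIC))
for q in("glue","driver","inlay_jar"): print(q,[np.round(a["xyz"],3) for a in bot.spot_point(q,b)[:1]])
E
```

```text
clock: 21.9
position: [0.5469, 0.026, 0.1838]
tool_rot: [-3.141, -0.0, 2.505]
force: [0.6, -0.5, 0.6]
grip_width: 0.0681
finger_force: 0.0
th 0.235 mz 0.020 diff 35.4
clock: 22.5
position: [0.5468, 0.0257, 0.3109]
tool_rot: [3.141, 0.0, 2.505]
force: [-0.5, 0.6, 0.3]
grip_width: 0.068
finger_force: 0.0
clock: 22.8
position: [0.547, 0.0259, 0.3397]
tool_rot: [3.141, 0.001, 2.505]
force: [0.6, -0.2, -0.6]
grip_width: 0.0682
finger_force: 0.0
th 0.235 mz 0.011 diff 37.2
glue [array([ 0.468, -0.173, -0.005])]
driver [array([ 0.569,  0.253, -0.001])]
inlay_jar [array([ 0.7  ,  0.2  , -0.002])]
```

View pics/e.png

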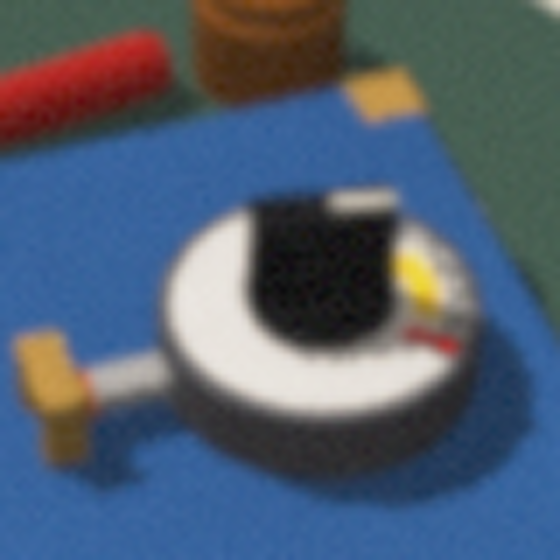

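The dial is free at about 0.235, the nose shows orange at (92,385), and the bystanders haven't moved. The keeper may be hiding part of the nose, so I'll move the arm aside and check the travel from the top.

```bash
cd .;
python3 -m jog '[[[0,40,0,0,0,0,0.8],[0,40,0,0,0,0,0.8],[0,40,0,0,0,0,0.8],[0,40,0,0,0,0,0.8],[0,40,0,0,0,0,0.8]]]' | grep pos
python3 -m jog '[[[0,40,0,0,0,0,0.8],[0,40,0,0,0,0,0.8],[0,40,0,0,0,0,0.8],[0,40,0,0,0,0,0.8],[0,0,0,0,0,0,0.8]]]' | grep pos
python3 - <<'E'
from h import *
b=bot.grab_frame("top")
old=cv2.imread("pics/top1.png")
new=cv2.resize(b["img"][155:270,190:330,::-1],(728,598),interpolation=cv2.INTER_CUBIC)
f=lambda x:cv2.resize(x[330:480,250:400],(390,390),interpolation=cv2.INTER_CUBIC)
cv2.imwrite("pics/t2.png",np.hstack([f(old),f(new)]))
for r in(52,60,66,70,75,80): print(r,np.round(((proj(b,np.array([.5475+r/1e3*np.cos(2.74),.0258+r/1e3*np.sin(2.74),.09]))-[190,155])*5.2-[250,330])*2.6))
E
```

```text
position: [0.6667, 0.1881, 0.3383]
position: [0.7618, 0.3202, 0.335]
52 [254.  96.]
60 [236. 135.]
66 [222. 165.]
70 [213. 185.]
75 [202. 210.]
80 [191. 234.]
```

View pics/t2.png

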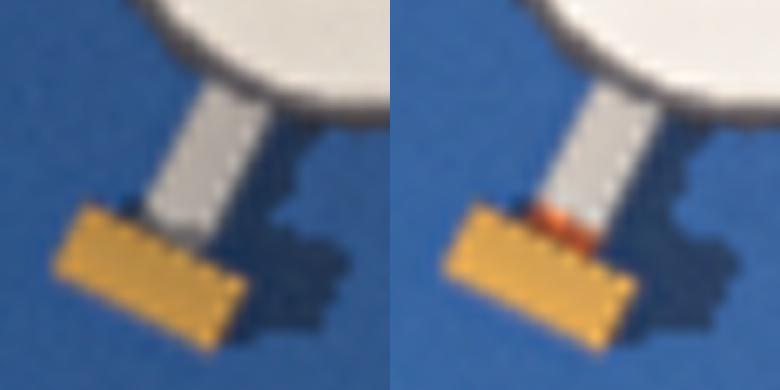

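The right half shows the orange nose at about (565,225) in front of the keeper, where before there was only grey. I'll measure how long it is with sub-pixel sampling.

```bash
python3 - <<'E'
from h import *
b=bot.grab_frame("top");im=b["img"].astype(np.float32)
old=cv2.resize(cv2.imread("pics/top1.png"),(140,115),interpolation=cv2.INTER_AREA)[...,::-1].astype(np.float32)
u=np.array([np.cos(2.74),np.sin(2.74)]);n=np.array([-u[1],u[0]])
for r in range(56,90,1):
  P=[]
  for w in(-2,-1,0,1,2): P.append(proj(b,np.array([*(np.array([.5475,.0258])+r/1e3*u+(w/1e3)*n),.09])))
  P=np.array(P,np.float32)
  g=lambda i,o:cv2.remap(i,P[None,:,0]-o[0],P[None,:,1]-o[1],cv2.INTER_LINEAR)[0].mean(0).round().astype(int)
  print(r,g(im,(0,0)),g(old,(190,155)))
E
```

```text
56 [180 173 171] [153 147 144]
57 [184 177 174] [156 150 147]
58 [188 181 177] [159 153 150]
59 [188 182 178] [159 153 150]
60 [183 177 173] [156 151 148]
61 [181 174 171] [154 149 146]
62 [180 173 170] [153 148 146]
63 [183 176 173] [154 150 147]
64 [186 179 176] [156 152 149]
65 [184 177 175] [155 150 148]
66 [179 174 171] [152 148 145]
67 [177 172 169] [151 146 144]
68 [177 172 170] [151 146 145]
69 [182 177 174] [153 149 147]
70 [182 177 174] [153 149 148]
71 [179 174 172] [151 148 147]
72 [176 171 169] [149 146 145]
73 [174 169 168] [149 145 144]
74 [176 171 169] [148 144 143]
75 [182 175 172] [150 146 145]
76 [181 166 161] [144 141 140]
77 [176 149 137] [133 130 131]
78 [168 127 109] [118 117 119]
79 [158 104  85] [105 104 109]
80 [150  87  66] [ 97  96 100]
81 [151  83  58] [100  94  93]
82 [159  96  62] [113 100  86]
83 [175 117  68] [133 110  80]
84 [195 141  75] [156 123  75]
85 [207 155  79] [172 132  72]
86 [212 160  81] [180 136  70]
87 [213 161  82] [183 138  69]
88 [214 162  83] [184 138  69]
89 [215 162  83] [184 139  69]
```

About 5 mm of orange shows outside the keeper. That is more than the 4 mm radius of the bolt's round end, so the tip is past the gate's edge and fully seated. Handing in.

```bash
python3 -c "
from workcell import bot
print(bot.job_done())"
```

```text
the job is handed in; nothing more can be done
None
```

I took the dial right to red, left to blue, then slowly right until the bolt dropped at about +0.23 rad (on the yellow arc), let go without forcing it, and handed the job in; the bystanders are where they were, no verdict came back, and I judged the drop from about 5 mm of orange nose showing plus a low dial moment, since bolt travel can't be read directly.

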